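Load the waiting well block into its row and lock it

ROBOT

A 6-joint arm with a two-finger parallel gripper is mounted at the origin on the work surface. World frame = base frame: x ahead of the robot, y to its left, z up, the work surface at z = 0. Lengths are in m, angles in rad, forces in N, time in s.
With the tool pointing down it reaches from about 0.4 to 0.925 m from the base axis. Payload 3.4 kg.
Tool frame: the origin (TCP) lies midway between the tips of the shut fingers; the grasp point (between the pads) lies 19 mm behind it; z points along the fingers, y is the line along which they close (so a half turn about z gives the same grasp; the last joint's range is limited). The gripper opens to 85 mm and grips with 20 to 120 N. Pads are 22 mm wide; open, the fingers measure 114 mm over their backs; the gripper's body (76 mm by 85 mm) begins 54 mm behind the grasp point. The pads swing forward as they close: fully open they stand 13 mm farther back than shut.
Start: joints at [1.173, 0.307, 1.506, -0, 1.328, -0.073], TCP at [0.184, 0.545, 0.231] pointing down, gripper open.
Joint ranges: [-3.12, 3.12], [-1.05, 2.28], [0.14, 2.33], [-1.42, 4.57], [0.1, 2.73], [-2.68, 2.68]. Speed limits (rad/s): [2.57, 2.57, 3.14, 3.14, 3.14, 3.14].

INTERFACE

Orientations are given as a 3x3 rotation matrix whose columns are the frame's x, y, z axes.
In Python, from rig import robot, optics, job gives the robot as it stands.
- The arm moves only by the tool servo_tool, never from a script. Its argument "steps" is a list of rows, each a list of 3 entries, a list of its own where there are three numbers: the opening, from 0 (shut) to 1 (fully open), then the shift along the world's x, y, z in mm, then the turn about the world's z in rad. A call has 1 to 10 rows; each row shifts and turns the commanded pose from where the row before left it; what a row does not reach is not made up. A row lasts 1/10 s, in which the tool goes at most 50 mm and 8.59 degrees, less where a joint would pass 70% of its speed; a pose out of reach is approached as far as the arm can. A call is refused whole if a number of a shift passes 50 or a number of a turn 0.15, either way. A call with a gripper value outside its range is refused whole. The fingers move at their own pace and stop on an object; "newtons" is the grip in N (left out, the last holds). Time passes only in rows, so rows that do not move let the fingers close. It gives the time, the measured TCP pose, the force, the opening and the grip force at its end, in the units of the state.
- robot.read_state(): the state, without advancing time (a new reading comes with each control period).
- optics.grab_frame(name): name is "scene" or "top" or "wrist"; returns (picture, depth): 400x640x3 uint8, red, green, blue; 400x640 float32, m along the optical axis (not along the pixel's ray), 0 where there is no reading.
- optics.get_calibration(name): a dict with "fx", "fy", "cx", "cy" (pixels), "cam_to_world" (4x4, takes a point from camera to world coordinates). Camera axes: x right, y down, z forward; pixel columns grow to the right and rows downward; lengths in m; the calibration is good to about 2 mm. A picture is of the moment at which its call begins: read the wrist's pose just before it. get_calibration takes no time and is no camera call; for the wrist camera it gives the pose at the moment of the call.
- job.hand_in(): hands the job in; it is judged then, once.
The state is a dict: "t": time; "q": joint angles; "joint_velocities": joint speeds; "joint_torque": joint torques, N m; "eef_pos": TCP position; "tool_rot": TCP orientation; "ft_force": force on the tool from outside, world axes, zero at the start; "torque": the same for the moment, N m; "width": finger opening in m; "gripper_force": force on a finger pad.
Only numpy, scipy, OpenCV 4.12 (cv2) and the standard library are available. Lean on these libraries where they do the work, as an engineer would, in place of code of your own. Each camera call takes 0.05 s, during which the arm holds its last target. There are 200 camera calls.

TASK

One well block stands alone on the open deck; without lifting it, slide it into the rack row that already holds a block of the same length, until it is straight and fully up against that block. Then push that row's locking lever fully over, away from the blocks. Leave the other two levers, the two blocks parked on the grille, the blocks already in the rack and everything else on the deck where they are.

Things in the scene. Friction and masses are not known exactly. Their poses are not given: they have to be found in the camera images.
- short: The free short block: white plastic well block, 46 mm wide (its x), 40 mm long (its y), 30 mm high, about 0.12 kg, with 3 x 3 wells in its flat top. Origin: on the underside at the middle of its +y end, so it extends 40 mm towards its own -y. It either stands alone on the open deck between grille and rack (the one to load) or is parked on the grille.
- medium: The free medium block: white plastic well block, 46 mm wide (its x), 54 mm long (its y), 30 mm high, about 0.12 kg, with 3 x 4 wells in its flat top. Origin: on the underside at the middle of its +y end, so it extends 54 mm towards its own -y. It either stands alone on the open deck between grille and rack (the one to load) or is parked on the grille.
- long: The free long block: white plastic well block, 46 mm wide (its x), 68 mm long (its y), 30 mm high, about 0.12 kg, with 3 x 5 wells in its flat top. Origin: on the underside at the middle of its +y end, so it extends 68 mm towards its own -y. It either stands alone on the open deck between grille and rack (the one to load) or is parked on the grille.
- seated_short: The short block already in the rack: white plastic well block, 46 mm wide (its x), 40 mm long (its y), 30 mm high, about 0.12 kg, with 3 x 3 wells in its flat top. Origin: on the underside at the middle of its +y end, so it extends 40 mm towards its own -y. Its +y end faces the stop of its row, about 1 mm from it; its -y end is what the new block must come up against. Its row changes.
- seated_medium: The medium block already in the rack: white plastic well block, 46 mm wide (its x), 54 mm long (its y), 30 mm high, about 0.12 kg, with 3 x 4 wells in its flat top. Origin: on the underside at the middle of its +y end, so it extends 54 mm towards its own -y. Its +y end faces the stop of its row, about 1 mm from it; its -y end is what the new block must come up against. Its row changes.
- seated_long: The long block already in the rack: white plastic well block, 46 mm wide (its x), 68 mm long (its y), 30 mm high, about 0.12 kg, with 3 x 5 wells in its flat top. Origin: on the underside at the middle of its +y end, so it extends 68 mm towards its own -y. Its +y end faces the stop of its row, about 1 mm from it; its -y end is what the new block must come up against. Its row changes.
- rack: Fixed rack, left on the deck, turned up to 0.1 rad. Origin: on the deck at the middle row's stop face. Three rows along its y, 60 mm apart in x; blocks enter along +y, sliding on the deck (no rack floor). Stop: aluminium bar 34 mm high, 40 mm deep behind y = 0. Rows 50 mm wide between black rails 10 mm wide, 10 mm high, from the stop to y = -110 mm, then tapering to points over 14 mm.
- row0 (a point): Point on the deck at the stop face, mid width, of the nearest row to the robot (x = -60 mm in the rack).
- lock0 (a joint): Locking lever of row0, rad: 0 = leaning 0.5 rad towards the blocks (rack -y), 1.1 = fully over, leaning 0.6 rad away from them (rack +y), against its stop. It starts between 0 and 0.25, is unlocked up to 0.4 and locked from 0.9. It stays where it is put; about 1 to 2 N at the tip moves it.
- lock0_tip (a point): Centre of the 16 mm black ball at the end of lever 0, 50 mm from its pivot; the pivot is an axis along the rack's x, 20 mm behind the stop face (rack y = +20 mm), 40 mm above the deck, in line with row0. The arm of the lever is 10 mm thick.
- row1 (a point): Point on the deck at the stop face, mid width, of the middle row.
- lock1 (a joint): Locking lever of row1, rad: 0 = leaning 0.5 rad towards the blocks (rack -y), 1.1 = fully over, leaning 0.6 rad away from them (rack +y), against its stop. It starts between 0 and 0.25, is unlocked up to 0.4 and locked from 0.9. It stays where it is put; about 1 to 2 N at the tip moves it.
- lock1_tip (a point): Centre of the 16 mm black ball at the end of lever 1, 50 mm from its pivot; the pivot is an axis along the rack's x, 20 mm behind the stop face (rack y = +20 mm), 40 mm above the deck, in line with row1. The arm of the lever is 10 mm thick.
- row2 (a point): Point on the deck at the stop face, mid width, of the farthest row from the robot (x = +60 mm in the rack).
- lock2 (a joint): Locking lever of row2, rad: 0 = leaning 0.5 rad towards the blocks (rack -y), 1.1 = fully over, leaning 0.6 rad away from them (rack +y), against its stop. It starts between 0 and 0.25, is unlocked up to 0.4 and locked from 0.9. It stays where it is put; about 1 to 2 N at the tip moves it.
- lock2_tip (a point): Centre of the 16 mm black ball at the end of lever 2, 50 mm from its pivot; the pivot is an axis along the rack's x, 20 mm behind the stop face (rack y = +20 mm), 40 mm above the deck, in line with row2. The arm of the lever is 10 mm thick.
- grille: Parking place: a dark slotted drip grille flush with the deck, 260 mm (x) by 130 mm (y). Origin: its centre, on the deck. Two free blocks are parked on it.
- bottle: Bystander: white bottle, 48 mm across, 100 mm high, origin under its centre.
- dish: Bystander: round glass dish, 60 mm across, 14 mm high, origin under its centre.
- nozzle: Bystander: steel nozzle standing between the grille and the block to be loaded, 28 mm across at its foot, 36 mm high, origin under its centre.
- jar: Bystander: amber jar, 44 mm across, 50 mm high, origin under its centre.
- driver: Bystander: screwdriver lying on the deck, 150 mm long, black handle.
There are look-alikes about, which are no part of the job. What is shaped like the medium but brown is not meant.

How it is judged:
By the outcome, as a careful person would: the job done as asked, in the order asked, and still so for the second after the job is handed in, with the robot touching nothing.
It also fails if it takes over 54 s, if anything falls off the work surface, if the arm or the gripper's body presses on something with over 40 N, if the wrist force passes 120 N, or if a joint passes its speed limit or range.

## Working session

There is one attempt and no reset: what is moved stays moved. The work goes in short steps, Python scripts to look and compute and a tool call to move; the robot and the scene stay as the last step left them, time stands still between calls to the robot, and variables do not carry over. Pictures are saved under pics/ and viewed, at most 13 in all, crops included, and the job is handed in when it is done.

Besides the shell and the picture viewer there is one more tool, called as a command line: name --argument value ..., lists and objects as JSON in quotes. servo_tool: Moves the arm, as the interface text tells. Its arguments: {"type":"object","properties":{"steps":{"type":"array"},"newtons":{"type":"number"}},"required":["steps"]}

```bash
mkdir -p pics; cat > h.py <<'E'
import numpy as np, cv2
from rig import robot, optics, job
def grab(n,name=None):
    c=optics.get_calibration(n); im,d=optics.grab_frame(n)
    if name: cv2.imwrite('pics/'+name+'.png',im[:,:,::-1])
    return c,im,d
def ray(c,uv,z):
    uv=np.atleast_2d(np.array(uv,float)); T=np.array(c['cam_to_world'])
    r=np.c_[(uv[:,0]-c['cx'])/c['fx'],(uv[:,1]-c['cy'])/c['fy'],np.ones(len(uv))]@T[:3,:3].T
    o=T[:3,3]; return o+r*((z-o[2])/r[:,2])[:,None]
def cloud(c,d):
    v,u=np.mgrid[:d.shape[0],:d.shape[1]]; T=np.array(c['cam_to_world'])
    p=np.stack([(u-c['cx'])/c['fx']*d,(v-c['cy'])/c['fy']*d,d],-1)
    return p@T[:3,:3].T+T[:3,3]
E
python3 - <<'E'
from h import *
for n in('top','scene'):
    c,im,d=grab(n,n+'0'); print(n,np.round(c['cam_to_world'],3).tolist(),c['fx'])
    np.savez(n+'0.npz',im=im,d=d,**c)
a=cv2.imread('pics/top0.png');cv2.imwrite('pics/t0.png',cv2.resize(a,(800,500)))
s=robot.read_state();print(s)
E
```

```text
top [[-0.013, -0.998, 0.066, 0.476], [-0.999, 0.011, -0.031, 0.009], [0.03, -0.066, -0.997, 1.11], [0.0, 0.0, 0.0, 1.0]] 404.68971135861227
scene [[0.646, 0.634, -0.426, 0.84], [0.764, -0.536, 0.36, -0.29], [0.0, -0.558, -0.83, 0.728], [0.0, 0.0, 0.0, 1.0]] 367.52257149042737
{'t': 0.1, 'q': array([ 1.17250571e+00,  3.07474022e-01,  1.50754714e+00,  2.65188524e-05,
        1.32840991e+00, -7.34813836e-02]), 'joint_velocities': array([ 1.35344282e-04, -1.22474249e-03, -2.15218293e-03, -7.11522207e-06,
       -1.18087308e-03, -2.06400058e-03]), 'joint_torque': array([-4.29418760e-04, -4.58533466e+01, -2.52606297e+01, -3.69318168e-04,
        5.66024944e-03, -1.23262484e-05]), 'eef_pos': array([0.18325669, 0.54434837, 0.23048535]), 'tool_rot': array([[-9.47709524e-01,  3.19133383e-01, -7.36745219e-04],
       [ 3.19134193e-01,  9.47708040e-01, -1.68452829e-03],
       [ 1.60630155e-04, -1.83156410e-03, -9.99998310e-01]]), 'ft_force': array([ 0.24213081, -0.30300129, -0.74276574]), 'torque': array([ 0.02609346, -0.00742206,  0.00808331]), 'gripper_force': 0.0, 'width': 0.08552253594993131}
```

View pics/t0.png

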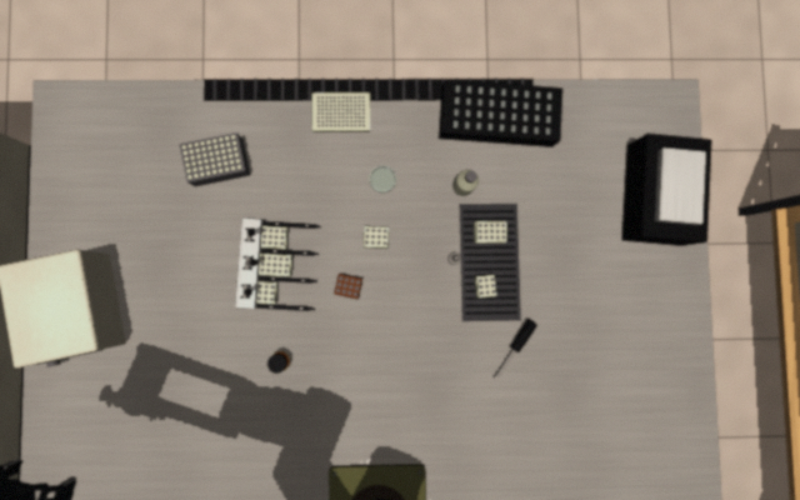

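View pics/scene0.png

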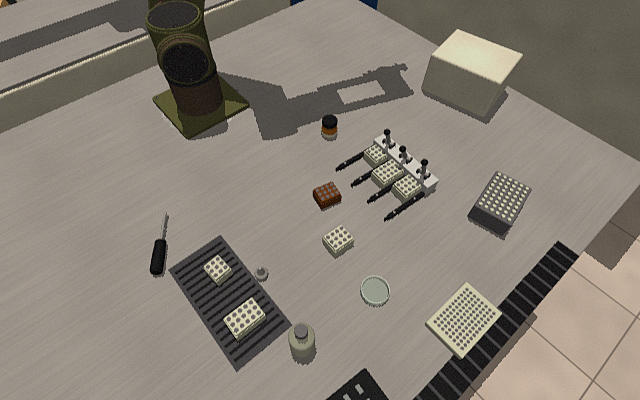

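The free block at t0 (377,237) is the medium: the grille holds the long (491,232) and the short (486,287). The rack rows hold short (268,293), long (275,265) and medium (273,237), and that medium is in row2, the farthest. Next I'll measure these.

```bash
python3 - <<'E'
from h import *
for n in('top','scene'):
    f=np.load(n+'0.npz');im,d=f['im'],f['d'];c={k:f[k] for k in('fx','fy','cx','cy','cam_to_world')}
    P=cloud(c,d)
    hsv=cv2.cvtColor(im,cv2.COLOR_RGB2HSV)
    box=(P[...,0]>.4)&(P[...,0]<.72)&(P[...,1]>-.25)&(P[...,1]<.5)
    m=(box&(P[...,2]>.02)&(P[...,2]<.045)).astype(np.uint8)
    k,lab,st,_=cv2.connectedComponentsWithStats(m)
    for i in range(1,k):
        if st[i,4]<40: continue
        q=P[lab==i]; r=cv2.minAreaRect((q[:,:2]*1000).astype(np.float32))
        print(n,st[i].tolist(),'z',np.median(q[:,2]).round(4),'xy',np.round(r[0],1),np.round(r[1],1),round(r[2],1), im[lab==i].mean(0).round())
    # balls
    b=box&(P[...,2]>.065)&(P[...,1]>.2); k,lab,st,ce=cv2.connectedComponentsWithStats(b.astype(np.uint8))
    for i in range(1,k):
        if st[i,4]>3: print('high',st[i].tolist(),P[lab==i].mean(0).round(4),P[lab==i].max(0).round(4))
E
```

```text
top [151, 141, 28, 7, 72] z 0.0328 xy [713.2 356.2] [ 2.7 70.4] 11.3 [45. 43. 42.]
top [188, 175, 46, 72, 2053] z 0.0313 xy [533.5 232.5] [110.3 189.3] 86.2 [173. 170. 156.]
top [380, 177, 12, 17, 195] z 0.0295 xy [ 598.5 -235. ] [29.3 44. ] 89.7 [165. 161. 140.]
top [290, 181, 21, 18, 334] z 0.0293 xy [589.8  -4.5] [53.6 45.6] 86.1 [173. 170. 149.]
top [267, 219, 23, 20, 340] z 0.0295 xy [484.5  56.7] [53.6 45.5] 77.9 [107.  77.  61.]
top [381, 220, 12, 18, 195] z 0.0295 xy [ 480.6 -235. ] [29.4 45.8] 90.0 [166. 162. 140.]
high [197, 183, 7, 6, 33] [0.5941 0.2467 0.0928] [0.6008 0.2563 0.099 ]
high [199, 207, 7, 6, 35] [0.534  0.2432 0.0874] [0.5405 0.2558 0.0953]
high [195, 231, 7, 6, 33] [0.4746 0.2521 0.0919] [0.4804 0.26   0.0967]
scene [364, 134, 75, 65, 2135] z 0.0318 xy [535.9 232. ] [110.9 191. ] 86.1 [150. 146. 132.]
scene [313, 181, 29, 24, 413] z 0.0307 xy [486.8  55.5] [53.2 45.9] 77.6 [97. 66. 45.]
scene [322, 224, 32, 30, 511] z 0.0308 xy [591.4  -5.3] [53.6 45.7] 86.4 [160. 156. 135.]
scene [208, 255, 24, 25, 309] z 0.0311 xy [ 482.4 -236.2] [44.8 31. ] 5.6 [161. 157. 136.]
scene [240, 297, 26, 28, 369] z 0.0313 xy [ 600.9 -235.3] [29.4 44.9] 90.0 [168. 164. 142.]
high [384, 128, 6, 11, 49] [0.4789 0.2524 0.0862] [0.4835 0.2627 0.0979]
high [399, 145, 7, 9, 48] [0.5379 0.2422 0.0858] [0.5432 0.2533 0.0948]
high [421, 158, 7, 11, 54] [0.5981 0.2461 0.0879] [0.6043 0.2538 0.098 ]
```

servo_tool --steps '[[0.8,[24,-30,0],-0.075],[0.8,[24,-30,0],-0.075],[0.8,[24,-30,0],-0.075],[0.8,[24,-30,0],-0.075],[0.8,[24,-30,0],-0.075],[0.8,[24,-30,0],-0.075],[0.8,[24,-30,0],-0.075],[0.8,[24,-30,0],-0.075],[0.8,[24,-30,0],-0.075],[0.8,[24,-30,0],-0.075]]' --newtons 25

```text
t: 1.1
eef_pos: [0.424, 0.2434, 0.231]
tool_rot: [[-0.473, 0.881, -0.001], [0.881, 0.473, -0.0], [0.0, -0.001, -1.0]]
ft_force: [0.8, 1.0, 0.7]
width: 0.0682
gripper_force: 0.0
```

servo_tool --steps '[[0.8,[21,-25,0],-0.07],[0.8,[21,-25,0],-0.07],[0.8,[21,-25,0],-0.07],[0.8,[21,-25,0],-0.07],[0.8,[21,-25,0],-0.07],[0.8,[21,-25,0],-0.07],[0.8,[21,-25,0],-0.07],[0.8,[21,-25,0],-0.07],[0.8,[0,0,0],0]]'

```text
t: 2.0
eef_pos: [0.5942, 0.0417, 0.2306]
tool_rot: [[0.068, 0.998, 0.001], [0.998, -0.068, -0.002], [-0.002, 0.001, -1.0]]
ft_force: [0.2, 0.3, -0.2]
width: 0.0683
gripper_force: 0.0
```

```bash
python3 - <<'E'
from h import *
s=robot.read_state();print(s['t'],s['eef_pos'],np.degrees(np.arctan2(s['tool_rot'][1,1],s['tool_rot'][0,1])),s['tool_rot'][:,2],s['width'])
c,im,d=grab('wrist','w1');np.savez('w1.npz',im=im,d=d,**c);print(np.round(c['cam_to_world'],3).tolist())
P=cloud(c,d)
m=(P[...,2]>.022)&(P[...,2]<.032)&(P[...,1]<.08)&(P[...,1]>-.08)&(P[...,0]>.53)
q=P[m];r=cv2.minAreaRect((q[:,:2]*1000).astype(np.float32));print(m.sum(),r)
E
```

```text
2.0 [0.59419393 0.0416699  0.2305998 ] -3.9249481377291358 [ 0.00130677 -0.00162939 -0.99999782] 0.06831352566290039
[[0.998, -0.066, -0.021, 0.6], [-0.069, -0.951, -0.301, 0.119], [0.0, 0.302, -0.953, 0.373], [0.0, 0.0, 0.0, 1.0]]
1681 ((590.4173583984375, -2.2645225524902344), (53.04315948486328, 45.01884460449219), 86.74935913085938)
```

View pics/w1.png

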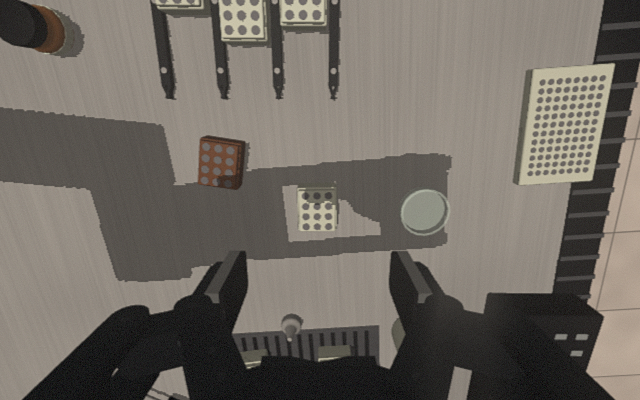

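The wrist view shows the free 3x4 block at (318,207), row2's rails ending at (278,97) and (334,95), and its seated block at (303,12). Now I'll fit the rail directions and the seated block's end.

```bash
python3 - <<'E'
from h import *
f=np.load('w1.npz');im,d=f['im'],f['d'];c={k:f[k] for k in('fx','fy','cx','cy','cam_to_world')}
g=cv2.cvtColor(im,cv2.COLOR_RGB2GRAY)
m=(g<55).astype(np.uint8);m[102:]=0;m[:,:140]=0;m[:,350:]=0
k,lab,st,_=cv2.connectedComponentsWithStats(m)
for i in range(1,k):
    if st[i,4]<300: continue
    v,u=np.where(lab==i); rows=range(v.min()+3,v.max()-20,3)
    L=ray(c,[(u[v==r].min()-.5,r) for r in rows],.01);R=ray(c,[(u[v==r].max()+.5,r) for r in rows],.01)
    tip=ray(c,[(u[v==v.max()].mean(),v.max())],.005)[0]
    fl=np.polyfit(L[:,1]-.1,L[:,0],1);fr=np.polyfit(R[:,1]-.1,R[:,0],1)
    print(st[i].tolist(),'left',fl.round(4),'right',fr.round(4),'tip',tip.round(4))
P=cloud(c,d)
for a,b in((.565,.635),(.51,.57),):
    q=P[(P[...,2]>.022)&(P[...,2]<.034)&(P[...,1]>.1)&(P[...,0]>a)&(P[...,0]<b)]
    if len(q): print('seated',len(q),q.min(0).round(4),q.max(0).round(4),np.median(q[:,2]))
for n in('top','scene'):
    f=np.load(n+'0.npz');c={k:f[k] for k in('fx','fy','cx','cy','cam_to_world')};P=cloud(c,f['d']);im=f['im']
    q=P[(abs(P[...,2]-.031)<.008)&(P[...,0]>.575)&(P[...,0]<.615)&(P[...,1]>.1)&(P[...,1]<.3)]
    z=P[(P[...,2]>.0335)&(P[...,2]<.037)&(P[...,0]>.42)&(P[...,0]<.66)&(P[...,1]>.2)&(P[...,1]<.3)]
    print(n,'row2 block min y',np.percentile(q[:,1],[0,1]).round(4),'bar',cv2.minAreaRect((z[:,:2]*1000).astype(np.float32)))
E
```

```text
[151, 3, 23, 96, 839] left [0.0213 0.4352] right [0.0114 0.4475] tip [0.4381 0.1311 0.005 ]
seated 1211 [0.5685 0.187  0.022 ] [0.614  0.2116 0.033 ] 0.029814859219033263
seated 1959 [0.5102 0.1777 0.0221] [0.57   0.2147 0.0325] 0.029943848279257834
top row2 block min y [0.1865 0.1887] bar ((534.3953857421875, 243.18212890625), (85.51688385009766, 187.72645568847656), 85.62977600097656)
scene row2 block min y [0.1857 0.1875] bar ((536.2614135742188, 244.08871459960938), (84.31187438964844, 189.26182556152344), 85.98811340332031)
```

servo_tool --steps '[[0.8,[-10,35,0],0],[0.8,[-10,35,0],0],[0.8,[-5,20,0],0],[0.8,[0,0,0],0],[0.8,[0,0,0],0]]'

```text
t: 2.55
eef_pos: [0.5655, 0.1357, 0.2312]
tool_rot: [[0.061, 0.998, -0.001], [0.998, -0.061, -0.0], [-0.001, -0.001, -1.0]]
ft_force: [0.5, 0.3, 0.0]
width: 0.0683
gripper_force: 0.0
```

```bash
cat > rack.py <<'E'
from h import *
c,im,d=grab('wrist','w2');np.savez('w2.npz',im=im,d=d,**c)
P=cloud(c,d)
g=cv2.cvtColor(im,cv2.COLOR_RGB2GRAY)
print(robot.read_state()['eef_pos'])
# rails: dark, z 6..14mm
m=((g<75)&(P[...,2]>.006)&(P[...,2]<.014)&(P[...,1]>.12)&(P[...,1]<.3)&(P[...,0]<.7)).astype(np.uint8)
k,lab,st,_=cv2.connectedComponentsWithStats(m,connectivity=8)
for i in range(1,k):
    if st[i,4]<150: continue
    q=P[lab==i]; vx,vy,x0,y0=cv2.fitLine((q[:,:2]*1000).astype(np.float32),cv2.DIST_HUBER,0,.01,.01).ravel()
    print('rail',st[i].tolist(),'slope dx/dy',round(vx/vy,4),'x at y=150',round(x0+(150-y0)*vx/vy,1),'ymin',q[:,1].min().round(4),q[:,1].max().round(4))
mb=((g>110)&(P[...,2]>.031)&(P[...,2]<.037)&(P[...,1]>.2)&(P[...,1]<.32)&(P[...,0]<.7)&(P[...,0]>.4)).astype(np.uint8)
q=P[mb>0]; print('bar',len(q))
xs=np.arange(.45,.63,.01)
e=[]
for x in xs:
    w=q[(abs(q[:,0]-x)<.004),1]
    if len(w)>5:e.append((x,w.min(),w.max()))
e=np.array(e);print(e.round(4).tolist())
print('back edge slope dy/dx',np.polyfit(e[:,0]-.53,e[:,2],1))
E
python3 rack.py
```

```text
[0.56592289 0.13504019 0.2312191 ]
rail [195, 66, 8, 30, 159] slope dx/dy 0.0941 x at y=150 434.6 ymin 0.2254 0.2546
rail [251, 67, 14, 113, 848] slope dx/dy 0.0579 x at y=150 499.0 ymin 0.1275 0.2499
rail [307, 67, 10, 114, 893] slope dx/dy 0.068 x at y=150 558.5 ymin 0.1225 0.246
rail [358, 68, 15, 112, 870] slope dx/dy 0.0706 x at y=150 618.2 ymin 0.1202 0.2418
rail [198, 98, 16, 82, 684] slope dx/dy 0.0543 x at y=150 439.4 ymin 0.1314 0.2223
bar 6698
[[0.45, 0.2154, 0.2939], [0.46, 0.2159, 0.2933], [0.47, 0.2153, 0.2925], [0.48, 0.2149, 0.2921], [0.49, 0.2141, 0.2905], [0.5, 0.2464, 0.2897], [0.51, 0.2028, 0.2894], [0.52, 0.2024, 0.2888], [0.53, 0.2016, 0.2882], [0.54, 0.2019, 0.2873], [0.55, 0.2005, 0.2867], [0.56, 0.2466, 0.2862], [0.57, 0.2061, 0.2844], [0.58, 0.2017, 0.2841], [0.59, 0.2009, 0.2835], [0.6, 0.2003, 0.2827], [0.61, 0.2018, 0.2823], [0.62, 0.2421, 0.2819]]
back edge slope dy/dx [-0.07298501  0.28800745]
```

View pics/w2.png

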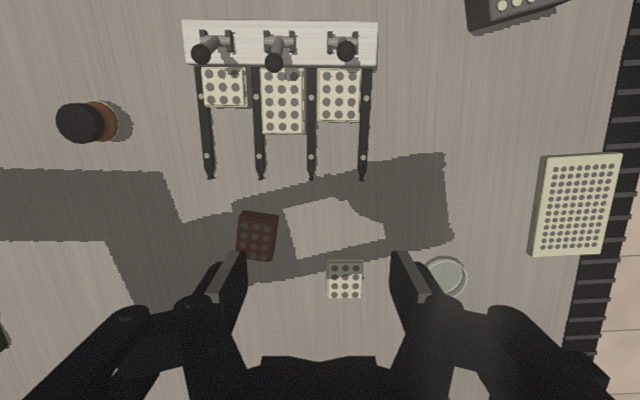

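The rack is turned about -4.05° (slope 0.070). Row2's centre line is at x=588.4 for y=150, and the seated medium's end is at y≈187.7. The target for the free block's centre is therefore about (589, 160.8). Next, the grasp at its rear half.

servo_tool --steps '[[0.8,[6,-38,0],0],[0.8,[6,-38,0],0],[0.8,[6,-38,0],0],[0.8,[6,-37,0],0],[0.8,[0,0,0],0],[0.8,[0,0,-45],0],[0.8,[0,0,-45],0],[0.8,[0,0,-45],0],[0.8,[0,0,-35],0],[0.8,[0,0,0],0]]'

```text
t: 3.6
eef_pos: [0.5857, -0.016, 0.0564]
tool_rot: [[0.065, 0.998, -0.011], [0.998, -0.065, 0.001], [0.0, -0.011, -1.0]]
ft_force: [-1.0, -1.3, -1.2]
width: 0.068
gripper_force: 0.0
```

servo_tool --steps '[[0.8,[0,0,-20],0],[0.8,[0,0,-15],0],[0.8,[0,0,-10],0],[0.8,[0,0,-5],0],[0.8,[0,0,0],0]]'

```text
t: 4.1
eef_pos: [0.5909, -0.0161, 0.0118]
tool_rot: [[0.064, 0.998, 0.0], [0.998, -0.064, -0.0], [-0.0, 0.0, -1.0]]
ft_force: [0.3, -0.5, 0.6]
width: 0.0681
gripper_force: 0.0
```

Good. Close, then look.

servo_tool --steps '[[0.45,[0,0,0],0],[0.45,[0,0,0],0],[0.4,[0,0,0],0],[0.4,[0,0,0],0],[0.4,[0,0,0],0],[0.4,[0,0,0],0]]' --newtons 25

```text
t: 4.7
eef_pos: [0.5912, -0.0161, 0.0124]
tool_rot: [[0.064, 0.998, 0.002], [0.998, -0.064, -0.0], [-0.0, 0.002, -1.0]]
ft_force: [-1.7, 0.2, 5.8]
width: 0.0454
gripper_force: 26.3
```

```bash
cat > look.py <<'E'
import sys
from h import *
s=robot.read_state();print(s['t'],s['eef_pos'].round(4),s['ft_force'].round(2),s['width'],s['gripper_force'])
c,im,d=grab('wrist',sys.argv[1]);P=cloud(c,d)
print(np.round(c['cam_to_world'],3)[:3,3])
g=cv2.cvtColor(im,cv2.COLOR_RGB2GRAY)
E
python3 look.py w3
```

```text
4.7 [ 0.5912 -0.0161  0.0124] [-1.7   0.19  5.8 ] 0.0454439537852255 26.329554319381714
[0.597 0.061 0.155]
```

View pics/w3.png

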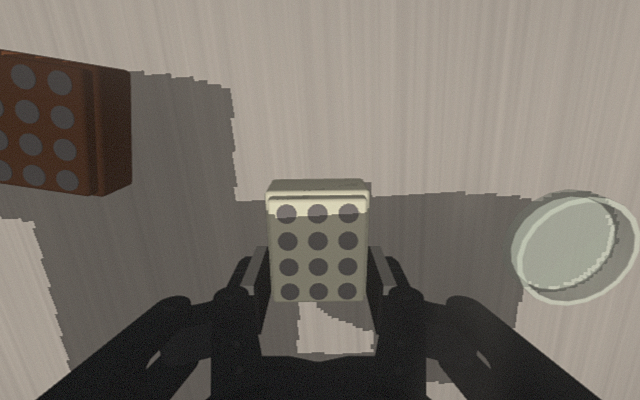

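The block is gripped straight at (318,250), and it looks 3x4. I'll slide it to just before the row mouth and check the alignment.

servo_tool --steps '[[0.4,[-1,10,0],-0.006],[0.4,[-1,10,0],0],[0.4,[-1,10,0],0],[0.4,[-2,10,0],0],[0.4,[-2,10,0],0],[0.4,[-2,10,0],0],[0.4,[-1,10,0],0],[0.4,[0,10,0],0],[0.4,[0,0,0],0],[0.4,[0,0,0],0]]'

```text
t: 5.75
eef_pos: [0.5815, 0.0652, 0.0124]
tool_rot: [[0.07, 0.998, 0.002], [0.998, -0.07, 0.001], [0.001, 0.002, -1.0]]
ft_force: [0.6, 2.1, 7.1]
width: 0.0456
gripper_force: 26.4
```

```bash
cat >> look.py <<'E'
T=s['tool_rot'];print('tool slope',T[0,0]/T[1,0])
def line(q,n):
    vx,vy,x0,y0=cv2.fitLine((q[:,:2]*1000).astype(np.float32),cv2.DIST_HUBER,0,.01,.01).ravel()
    print(n,len(q),'slope',round(vx/vy,4),'x@150',round(x0+(150-y0)*vx/vy,2),'y',(q[:,1].min()*1e3).round(1),(q[:,1].max()*1e3).round(1))
m=((g<80)&(P[...,2]>.007)&(P[...,2]<.013)&(P[...,1]>s['eef_pos'][1]+.02)&(P[...,0]<.7)).astype(np.uint8)
k,lab,st,_=cv2.connectedComponentsWithStats(m)
for i in range(1,k):
    if st[i,4]>200: line(P[lab==i],'rail')
# block top: left/right edges by y-slices
m=((P[...,2]>.026)&(P[...,2]<.034)&(g>60)).astype(np.uint8)
k,lab,st,_=cv2.connectedComponentsWithStats(m)
for i in range(1,k):
    if st[i,4]>1500:
        q=P[lab==i]; ys=np.arange(q[:,1].min()+.004,q[:,1].max()-.004,.002)
        e=np.array([(y,*np.percentile(q[abs(q[:,1]-y)<.001,0],[1,99])) for y in ys if (abs(q[:,1]-y)<.001).sum()>8])
        mid=e[:,1:].mean(1); p=np.polyfit(e[:,0]-.15,mid,1)
        print('white',st[i].tolist(),'midline slope',p[0].round(4),'x@150',(p[1]*1e3).round(1),'width',np.median(e[:,2]-e[:,1]).round(4),'y',np.percentile(q[:,1],[.5,99.5]).round(4),'x',q[:,0].mean().round(4))
E
python3 look.py w4
```

```text
5.75 [0.5815 0.0652 0.0124] [0.62 2.05 7.08] 0.045568702073566954 26.37580543756485
[0.587 0.142 0.155]
tool slope 0.07004053873062459
rail 3453 slope 0.0581 x@150 499.5 y 126.3 186.9
rail 3146 slope 0.0721 x@150 558.92 y 122.5 182.2
rail 3025 slope 0.0729 x@150 618.18 y 117.8 178.7
white [268, 195, 100, 107, 9999] midline slope 0.0587 x@150 587.3 width 0.0407 y [0.0535 0.1037] x 0.5832
```

View pics/w4.png

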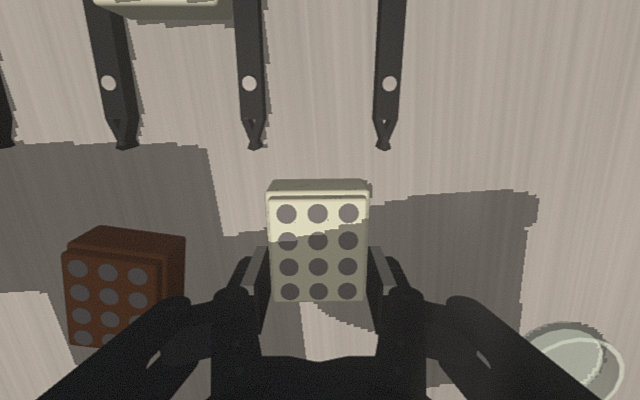

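The block is centred on the row within about 1 mm: its front edge is at (318,195), between the rail tips at (254,150) and (384,150). I'll slide it in.

servo_tool --steps '[[0.4,[1,8,0],0],[0.4,[1,8,0],0],[0.4,[0,8,0],0],[0.4,[1,8,0],0],[0.4,[0,8,0],0],[0.4,[0,0,0],0]]'

```text
t: 6.4
eef_pos: [0.5845, 0.1048, 0.0124]
tool_rot: [[0.069, 0.998, 0.002], [0.998, -0.069, 0.0], [0.001, 0.002, -1.0]]
ft_force: [0.1, 0.7, 5.7]
width: 0.0454
gripper_force: 26.4
```

servo_tool --steps '[[0.4,[1,8,0],0],[0.4,[0,8,0],0],[0.4,[1,8,0],0],[0.4,[0,8,0],0],[0.4,[0,0,0],0],[0.4,[0,0,0],0]]'

```text
t: 7.0
eef_pos: [0.5864, 0.1369, 0.0124]
tool_rot: [[0.07, 0.998, 0.002], [0.998, -0.07, 0.001], [0.001, 0.002, -1.0]]
ft_force: [-0.4, 0.7, 5.5]
width: 0.0452
gripper_force: 26.4
```

```bash
python3 look.py w5
```

```text
7.0 [0.5864 0.1369 0.0124] [-0.44  0.68  5.5 ] 0.04519362367931448 26.353468894958496
[0.592 0.213 0.155]
tool slope 0.06993576540015678
rail 1535 slope 0.0002 x@150 499.54 y 156.9 250.5
rail 3813 slope 0.0665 x@150 558.32 y 156.9 245.9
rail 4217 slope 0.0723 x@150 618.28 y 156.9 241.7
rail 1927 slope 0.1469 x@150 439.28 y 156.9 211.5
white [0, 0, 424, 14, 4560] midline slope -14.0604 x@150 1920.7 width 0.0517 y [0.2411 0.2523] x 0.5588
white [0, 20, 71, 104, 6070] midline slope 0.2101 x@150 469.2 width 0.0195 y [0.2124 0.2475] x 0.4869
white [93, 20, 135, 173, 19385] midline slope 0.0718 x@150 529.0 width 0.0412 y [0.1815 0.2447] x 0.5342
white [259, 21, 118, 139, 15401] midline slope 0.0725 x@150 587.7 width 0.0407 y [0.1908 0.2404] x 0.5925
white [268, 196, 100, 106, 9988] midline slope 0.0581 x@150 588.0 width 0.0407 y [0.1251 0.1754] x 0.5881
```

View pics/w5.png

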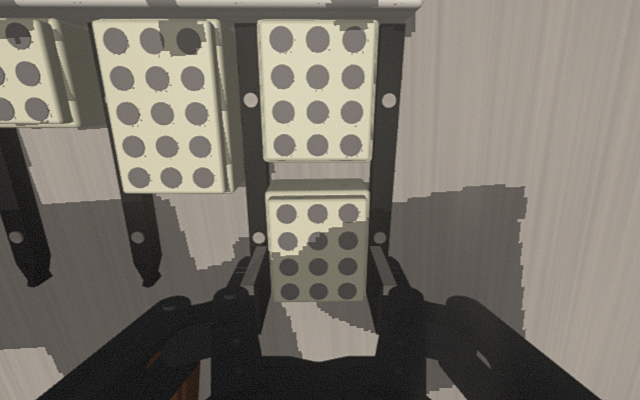

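The block is inside the row, about 11.5 mm from the seated block. I'll close that gap gently.

servo_tool --steps '[[0.4,[0.3,4,0],0],[0.4,[0.2,3,0],0],[0.4,[0.2,3,0],0],[0.4,[0,0,0],0],[0.4,[0,0,0],0]]'

```text
t: 7.55
eef_pos: [0.5869, 0.1459, 0.0124]
tool_rot: [[0.069, 0.998, 0.002], [0.998, -0.069, -0.0], [-0.0, 0.002, -1.0]]
ft_force: [0.2, -1.9, 7.5]
width: 0.0451
gripper_force: 26.4
```

servo_tool --steps '[[0.4,[0,0.5,0],0],[0.4,[0,0.5,0],0],[0.4,[0,0,0],0]]'

```text
t: 7.85
eef_pos: [0.587, 0.1464, 0.0124]
tool_rot: [[0.069, 0.998, 0.002], [0.998, -0.069, -0.001], [-0.001, 0.002, -1.0]]
ft_force: [-0.1, -4.0, 5.9]
width: 0.0454
gripper_force: 26.4
```

servo_tool --steps '[[0.4,[0,0.5,0],0],[0.4,[0,0,0],0],[0.4,[0,0,0],0]]'

```text
t: 8.15
eef_pos: [0.587, 0.1469, 0.0124]
tool_rot: [[0.069, 0.998, 0.002], [0.998, -0.069, -0.001], [-0.001, 0.002, -1.0]]
ft_force: [-0.4, -3.7, 7.2]
width: 0.0454
gripper_force: 26.4
```

```bash
python3 look.py w6 | grep -v rail; python3 -c "
import cv2;a=cv2.imread('pics/w6.png')[60:260,200:440];cv2.imwrite('pics/w6c.png',cv2.resize(a,None,fx=3,fy=3,interpolation=cv2.INTER_CUBIC))"
```

```text
8.15 [0.587  0.1469 0.0124] [-0.37 -3.73  7.17] 0.04542111660905193 26.420246064662933
[0.593 0.224 0.155]
tool slope 0.06965023687243005
white [64, 0, 361, 44, 8541] midline slope -2.9228 x@150 866.3 width 0.1085 y [0.2413 0.2592] x 0.5727
white [0, 50, 77, 100, 6352] midline slope 0.2217 x@150 466.8 width 0.0228 y [0.2125 0.2477] x 0.4854
white [99, 51, 131, 165, 18041] midline slope 0.0721 x@150 529.0 width 0.0411 y [0.1815 0.2448] x 0.5341
white [261, 52, 115, 133, 14336] midline slope 0.0707 x@150 587.8 width 0.0407 y [0.1905 0.2405] x 0.5926
white [268, 195, 100, 107, 9980] midline slope 0.0577 x@150 588.0 width 0.0407 y [0.1352 0.1853] x 0.5887
```

View pics/w6c.png

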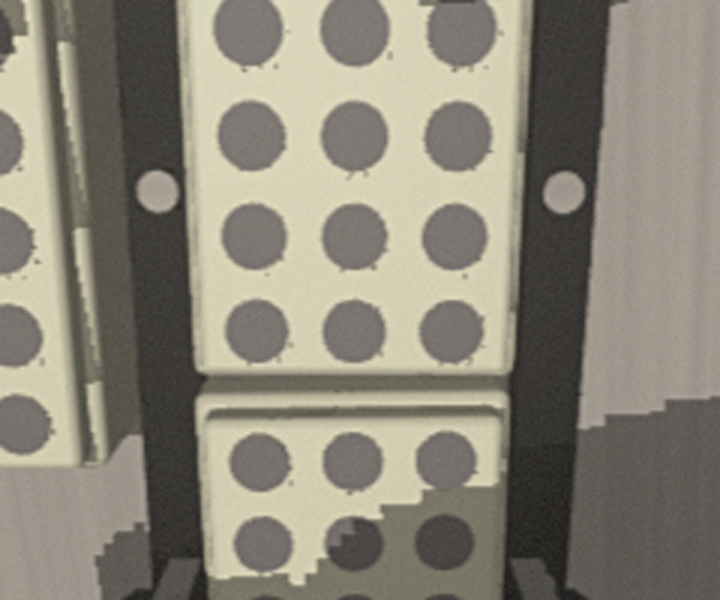

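A thin gap of about 1 mm still shows (crop y 374–393), and the force is only friction. I'll continue.

servo_tool --steps '[[0.4,[0,0.5,0],0],[0.4,[0,0.5,0],0],[0.4,[0,0,0],0],[0.4,[0,0,0],0]]'

```text
t: 8.6
eef_pos: [0.587, 0.1478, 0.0124]
tool_rot: [[0.07, 0.998, 0.002], [0.998, -0.07, -0.001], [-0.001, 0.002, -1.0]]
ft_force: [-0.9, -3.5, 7.1]
width: 0.0453
gripper_force: 26.4
```

```bash
python3 look.py w7 | grep -v rail|tail -2
```

```text
white [262, 55, 114, 132, 14235] midline slope 0.0717 x@150 587.7 width 0.0408 y [0.1907 0.2405] x 0.5926
white [268, 195, 100, 107, 9983] midline slope 0.0578 x@150 588.0 width 0.0407 y [0.1362 0.1863] x 0.5887
```

servo_tool --steps '[[0.4,[0,0.5,0],0],[0.4,[0,0,0],0],[0.4,[0,0,0],0]]'

```text
t: 8.95
eef_pos: [0.587, 0.1484, 0.0124]
tool_rot: [[0.07, 0.998, 0.002], [0.998, -0.07, -0.001], [-0.001, 0.002, -1.0]]
ft_force: [0.2, -3.9, 7.4]
width: 0.0451
gripper_force: 26.4
```

```bash
python3 look.py w8 | grep -v rail|tail -2;  python3 -c "
import cv2;a=cv2.imread('pics/w8.png')[60:260,200:440];cv2.imwrite('pics/w8c.png',cv2.resize(a,None,fx=3,fy=3,interpolation=cv2.INTER_CUBIC))"
```

```text
white [262, 56, 114, 132, 14203] midline slope 0.0705 x@150 587.8 width 0.0408 y [0.1908 0.2407] x 0.5926
white [268, 196, 100, 106, 9980] midline slope 0.0567 x@150 587.9 width 0.0407 y [0.1366 0.1868] x 0.5887
```

View pics/w8c.png

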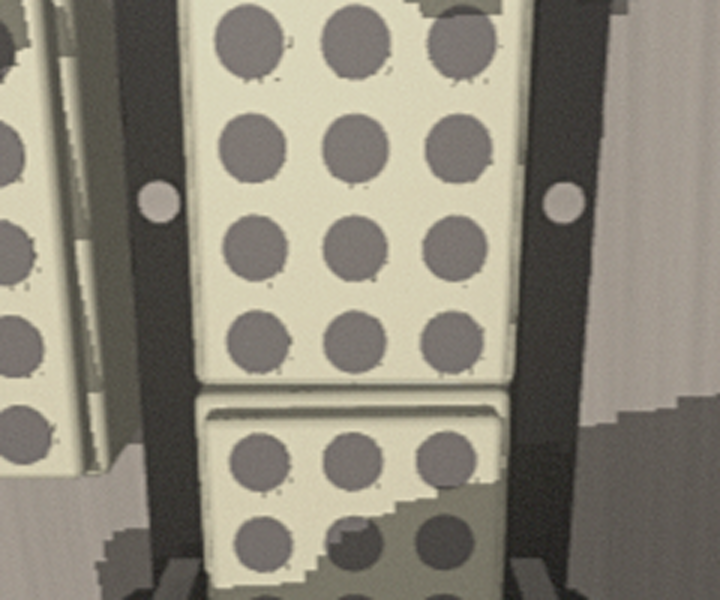

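Nearly touching. Step until the seated block starts to move or the force rises.

servo_tool --steps '[[0.4,[0,0.4,0],0],[0.4,[0,0,0],0],[0.4,[0,0,0],0]]'

```text
t: 9.3
eef_pos: [0.587, 0.1487, 0.0124]
tool_rot: [[0.069, 0.998, 0.002], [0.998, -0.069, -0.001], [-0.001, 0.002, -1.0]]
ft_force: [1.0, -4.1, 6.5]
width: 0.0452
gripper_force: 26.4
```

```bash
python3 look.py w9 | grep -v rail|tail -2
```

```text
white [262, 57, 114, 132, 14197] midline slope 0.0705 x@150 587.8 width 0.0408 y [0.1907 0.2406] x 0.5925
white [268, 196, 100, 106, 9975] midline slope 0.0561 x@150 587.9 width 0.0407 y [0.1369 0.1871] x 0.5887
```

servo_tool --steps '[[0.4,[0,0.4,0],0],[0.4,[0,0,0],0],[0.4,[0,0,0],0]]'

```text
t: 9.65
eef_pos: [0.587, 0.149, 0.0124]
tool_rot: [[0.069, 0.998, 0.002], [0.998, -0.069, -0.001], [-0.001, 0.002, -1.0]]
ft_force: [0.8, -5.0, 6.5]
width: 0.045
gripper_force: 26.4
```

```bash
python3 look.py w10 | grep -v rail|tail -2
```

```text
white [261, 57, 115, 132, 14209] midline slope 0.0667 x@150 587.9 width 0.0408 y [0.191  0.2409] x 0.5924
white [268, 195, 100, 107, 9984] midline slope 0.0569 x@150 587.9 width 0.0407 y [0.1374 0.1874] x 0.5887
```

Contact: the seated block moved 0.3 mm with it. Nudge 0.3 more, then release and retreat upward.

servo_tool --steps '[[0.4,[0,0.3,0],0],[0.4,[0,0,0],0],[0.62,[0,0,0],0],[0.62,[0,0,0],0],[0.62,[0,0,0],0],[0.62,[0,0,10],0],[0.62,[0,0,15],0],[0.62,[0,0,30],0],[0.62,[0,0,40],0],[0.62,[0,0,0],0]]'

```text
t: 10.7
eef_pos: [0.5904, 0.151, 0.1124]
tool_rot: [[0.07, 0.998, 0.011], [0.998, -0.07, 0.002], [0.003, 0.011, -1.0]]
ft_force: [0.7, -0.3, 0.3]
width: 0.0529
gripper_force: 0.0
```

```bash
python3 look.py w11 | grep -v rail;  python3 -c "
import cv2;a=cv2.imread('pics/w11.png')[80:300,160:460];cv2.imwrite('pics/w11c.png',cv2.resize(a,None,fx=2.6,fy=2.6,interpolation=cv2.INTER_CUBIC))"
```

```text
10.7 [0.5904 0.151  0.1124] [ 0.7  -0.31  0.32] 0.052912925101787335 0.0
[0.595 0.227 0.255]
tool slope 0.06996372952648737
white [63, 5, 307, 72, 7068] midline slope -1.0655 x@150 674.8 width 0.1358 y [0.242  0.2928] x 0.5503
white [102, 80, 72, 55, 3494] midline slope 0.0707 x@150 469.0 width 0.0412 y [0.2131 0.2497] x 0.4753
white [194, 81, 67, 93, 5526] midline slope 0.0714 x@150 529.0 width 0.0411 y [0.1815 0.2439] x 0.5341
white [281, 80, 62, 75, 4505] midline slope 0.0612 x@150 588.2 width 0.0411 y [0.1913 0.2414] x 0.5922
white [283, 159, 59, 66, 3653] midline slope 0.0616 x@150 587.8 width 0.0407 y [0.1375 0.1876] x 0.5887
```

View pics/w11c.png

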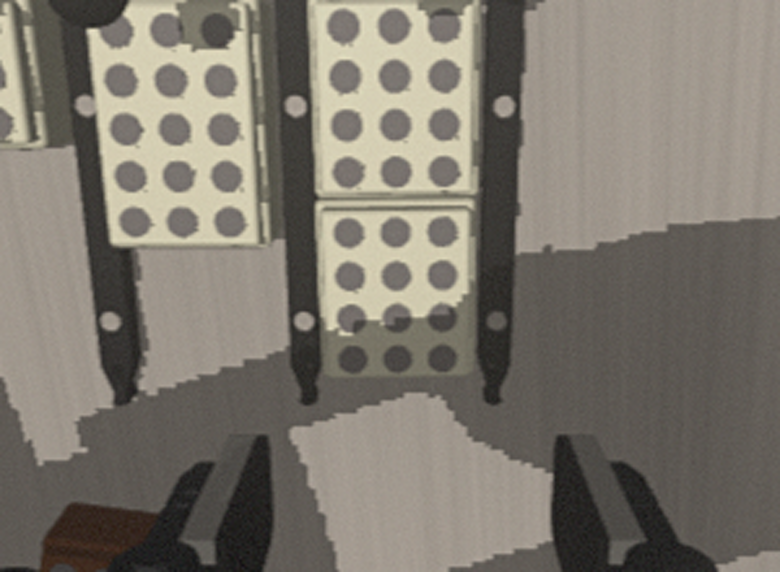

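The blocks are flush and straight as far as visible (seam at crop (395,198)). I'll add one light push from behind with shut fingers, to make sure it's seated.

servo_tool --steps '[[0,[-1,-19,0],0],[0,[-1,-20,0],0],[0,[0,0,0],0],[0,[0,0,0],0],[0,[0,0,-35],0],[0,[0,0,-35],0],[0,[0,0,-20],0],[0,[0,0,-8],0],[0,[0,0,0],0],[0,[0,0,0],0]]'

```text
t: 11.75
eef_pos: [0.5849, 0.1116, 0.0088]
tool_rot: [[0.07, 0.998, 0.001], [0.998, -0.07, 0.0], [0.0, 0.001, -1.0]]
ft_force: [0.0, -0.3, 0.7]
width: -0.0001
gripper_force: 0.0
```

servo_tool --steps '[[0,[0,5,0],0],[0,[0,3,0],0],[0,[0,1,0],0],[0,[0,0,0],0],[0,[0,0,0],0]]'

```text
t: 12.25
eef_pos: [0.5843, 0.1201, 0.0086]
tool_rot: [[0.07, 0.998, 0.0], [0.998, -0.07, 0.0], [0.0, 0.0, -1.0]]
ft_force: [0.9, 0.9, -0.2]
width: -0.0
gripper_force: 0.0
```

servo_tool --steps '[[0,[2,1,0],0],[0,[0,1,0],0],[0,[0,1,0],0],[0,[0,0,0],0],[0,[0,0,0],0]]'

```text
t: 12.75
eef_pos: [0.5861, 0.1231, 0.0082]
tool_rot: [[0.07, 0.998, -0.0], [0.998, -0.07, -0.0], [-0.0, -0.0, -1.0]]
ft_force: [-0.5, 0.3, 0.5]
width: 0.0003
gripper_force: 0.0
```

servo_tool --steps '[[0,[0,0.5,0],0],[0,[0,0.5,0],0],[0,[0,0,0],0],[0,[0,0,0],0]]'

```text
t: 13.15
eef_pos: [0.5862, 0.124, 0.0083]
tool_rot: [[0.07, 0.998, -0.0], [0.998, -0.07, -0.0], [-0.0, -0.0, -1.0]]
ft_force: [0.2, 0.9, -0.8]
width: 0.0002
gripper_force: 0.1
```

servo_tool --steps '[[0,[0,0.5,0],0],[0,[0,0,0],0],[0,[0,0,0],0]]'

```text
t: 13.45
eef_pos: [0.5861, 0.1243, 0.0083]
tool_rot: [[0.07, 0.998, -0.0], [0.998, -0.07, -0.0], [-0.0, -0.0, -1.0]]
ft_force: [-0.3, -1.2, -0.3]
width: -0.0
gripper_force: 0.7
```

Contact. A touch more.

servo_tool --steps '[[0,[0,0.4,0],0],[0,[0,0,0],0],[0,[0,0,0],0]]'

```text
t: 13.75
eef_pos: [0.5861, 0.1245, 0.0083]
tool_rot: [[0.07, 0.998, -0.0], [0.998, -0.07, -0.001], [-0.001, -0.0, -1.0]]
ft_force: [-0.4, -3.7, 0.3]
width: 0.0
gripper_force: 2.0
```

servo_tool --steps '[[0,[0,0.4,0],0],[0,[0,0,0],0],[0,[0,0,0],0]]'

```text
t: 14.05
eef_pos: [0.586, 0.1245, 0.0083]
tool_rot: [[0.07, 0.998, -0.001], [0.998, -0.07, -0.001], [-0.001, -0.0, -1.0]]
ft_force: [-1.8, -4.3, 0.9]
width: 0.0001
gripper_force: 2.7
```

```bash
python3 look.py w12 | grep -v rail
```

```text
14.05 [0.586  0.1245 0.0083] [-1.83 -4.33  0.85] 7.091546235058145e-05 2.7477254904806614
[0.592 0.201 0.151]
tool slope 0.06976454843657215
white [0, 0, 56, 90, 3832] midline slope 0.226 x@150 472.1 width 0.013 y [0.2122 0.2402] x 0.49
white [79, 0, 143, 166, 19658] midline slope 0.0737 x@150 528.9 width 0.0412 y [0.1811 0.2374] x 0.5339
white [254, 0, 124, 128, 14994] midline slope 0.0634 x@150 588.0 width 0.0408 y [0.1915 0.2335] x 0.592
white [261, 137, 110, 136, 12568] midline slope 0.0234 x@150 588.4 width 0.0407 y [0.1354 0.188 ] x 0.5886
```

The blocks are now seated firmly (4 N with no motion). Back off, rise, and go in front of lever 2.

servo_tool --steps '[[0,[0,-5,0],0],[0,[0,-5,0],0],[0,[0,0,35],0],[0,[0,0,40],0],[0,[0,0,40],0],[0,[3,35,0],0],[0,[3,35,0],0],[0,[2,26,0],0],[0,[0,0,0],0],[0,[0,0,0],0]]'

```text
t: 15.1
eef_pos: [0.594, 0.2118, 0.1231]
tool_rot: [[0.069, 0.998, -0.0], [0.998, -0.069, -0.0], [-0.0, -0.0, -1.0]]
ft_force: [-0.5, 1.1, -0.9]
width: 0.0001
gripper_force: 0.0
```

```bash
python3 - <<'E'
from h import *
print(robot.read_state()['eef_pos'])
for n in('scene','wrist'):
    c,im,d=grab(n,'l_'+n);P=cloud(c,d)
    b=(P[...,2]>.07)&(P[...,2]<.105)&(P[...,1]>.235)&(P[...,1]<.31)&(P[...,0]>.45)&(P[...,0]<.63)
    k,lab,st,_=cv2.connectedComponentsWithStats(b.astype(np.uint8))
    for i in range(1,k):
        if st[i,4]>20: q=P[lab==i];print(n,st[i].tolist(),q.mean(0).round(4),q.min(0).round(4),q.max(0).round(4))
E
```

```text
[0.59397226 0.21183274 0.12314047]
scene [384, 128, 6, 9, 43] [0.4787 0.2521 0.0881] [0.4709 0.2455 0.0714] [0.4846 0.2607 0.0963]
scene [399, 145, 7, 8, 44] [0.5376 0.2417 0.0871] [0.5283 0.2352 0.0702] [0.5448 0.2524 0.0929]
scene [421, 159, 7, 9, 45] [0.5986 0.2458 0.0888] [0.5917 0.2399 0.0715] [0.6043 0.2526 0.0975]
wrist [303, 148, 27, 37, 739] [0.5961 0.2517 0.0902] [0.5884 0.2418 0.07  ] [0.6035 0.2598 0.0971]
wrist [92, 151, 41, 39, 979] [0.4791 0.2569 0.0873] [0.4699 0.2468 0.07  ] [0.4851 0.2663 0.0965]
wrist [201, 157, 28, 41, 808] [0.5372 0.2478 0.0857] [0.5291 0.2373 0.0701] [0.5436 0.2583 0.0932]
```

servo_tool --steps '[[0,[0,0,-25],0],[0,[0,0,-22],0],[0,[0,0,0],0],[0,[1,8,0],0],[0,[0,8,0],0],[0,[1,6,0],0],[0,[0,6,0],0],[0,[0,6,0],0],[0,[1,6,0],0],[0,[0,0,0],0]]'

```text
t: 16.2
eef_pos: [0.5973, 0.2526, 0.0764]
tool_rot: [[0.069, 0.998, 0.0], [0.998, -0.069, 0.001], [0.001, 0.0, -1.0]]
ft_force: [-0.9, -0.9, 0.7]
width: -0.0
gripper_force: 0.0
```

servo_tool --steps '[[0,[0,5,0],0],[0,[1,5,0],0],[0,[0,4,0],0],[0,[0,3,0],0],[0,[0,0,0],0],[0,[0,0,0],0]]'

```text
t: 16.8
eef_pos: [0.5982, 0.2688, 0.0763]
tool_rot: [[0.07, 0.998, 0.0], [0.998, -0.07, 0.001], [0.001, 0.0, -1.0]]
ft_force: [0.5, -0.3, -0.4]
width: -0.0
gripper_force: 0.0
```

Keep pushing in small steps until the end stop shows in the force.

servo_tool --steps '[[0,[0,1,0],0],[0,[0,1,0],0],[0,[0,1,0],0],[0,[0,0,0],0],[0,[0,0,0],0]]'

```text
t: 17.3
eef_pos: [0.5982, 0.2712, 0.0762]
tool_rot: [[0.07, 0.998, -0.0], [0.998, -0.07, -0.0], [-0.0, -0.0, -1.0]]
ft_force: [0.0, -1.2, -1.2]
width: -0.0001
gripper_force: 0.8
```

servo_tool --steps '[[0,[0,1,0],0],[0,[0,1,0],0],[0,[0,0,0],0],[0,[0,0,0],0]]'

```text
t: 17.7
eef_pos: [0.5981, 0.2728, 0.0761]
tool_rot: [[0.07, 0.998, -0.0], [0.998, -0.07, -0.001], [-0.001, -0.0, -1.0]]
ft_force: [0.0, -4.6, -2.3]
width: -0.0001
gripper_force: 2.0
```

```bash
cat > lev.py <<'E'
from h import *
s=robot.read_state();print(s['t'],s['eef_pos'],s['ft_force'])
for n in('scene','top'):
    c,im,d=grab(n,'m_'+n+str(int(s['t']*10)));P=cloud(c,d)
    b=(P[...,2]>.065)&(P[...,2]<.105)&(P[...,1]>.235)&(P[...,1]<.32)&(P[...,0]>.45)&(P[...,0]<.63)
    k,lab,st,_=cv2.connectedComponentsWithStats(b.astype(np.uint8))
    for i in range(1,k):
        if st[i,4]>15: q=P[lab==i];print(n,st[i].tolist(),q.mean(0).round(4),q.max(0).round(4))
E
python3 lev.py
```

```text
17.7 [0.5980755  0.27284966 0.0761463 ] [ 0.04040045 -4.62689489 -2.30232345]
scene [384, 128, 6, 10, 48] [0.4788 0.2524 0.0865] [0.4837 0.2618 0.0963]
scene [399, 145, 7, 9, 47] [0.5379 0.2424 0.0856] [0.5441 0.2529 0.0942]
scene [426, 151, 14, 14, 96] [0.6022 0.2645 0.0929] [0.6139 0.2769 0.1049]
top [192, 180, 5, 10, 19] [0.5962 0.2626 0.0912] [0.609  0.266  0.0998]
top [198, 207, 8, 6, 36] [0.534  0.2436 0.0869] [0.5405 0.2583 0.0941]
top [195, 231, 7, 6, 34] [0.4747 0.2525 0.0912] [0.4804 0.266  0.0981]
```

servo_tool --steps '[[0,[0,1,0],0],[0,[0,1,0],0],[0,[0,0,0],0],[0,[0,0,0],0]]'

```text
t: 18.2
eef_pos: [0.598, 0.2732, 0.0761]
tool_rot: [[0.07, 0.998, -0.001], [0.998, -0.07, -0.004], [-0.004, -0.001, -1.0]]
ft_force: [-0.1, -9.3, -1.1]
width: 0.0001
gripper_force: 4.4
```

servo_tool --steps '[[0,[0,-4,0],0],[0,[0,-10,0],0],[0,[0,-20,0],0],[0,[0,-25,0],0],[0,[0,0,40],0],[0,[0,0,40],0],[0,[0,0,35],0],[0,[0,-20,0],0],[0,[0,0,0],0],[0,[0,0,0],0]]'

```text
t: 19.2
eef_pos: [0.5976, 0.1955, 0.1911]
tool_rot: [[0.072, 0.997, -0.001], [0.997, -0.072, 0.001], [0.001, -0.001, -1.0]]
ft_force: [-0.6, 0.6, -1.5]
width: 0.0003
gripper_force: 0.0
```

```bash
python3 lev.py; python3 look.py w13|grep white; python3 -c "
import cv2;a=cv2.imread('pics/w13.png');cv2.imwrite('pics/w13c.png',a)"
```

```text
19.2 [0.59762814 0.19554798 0.19109968] [-0.58080633  0.55608584 -1.5454857 ]
scene [384, 128, 6, 10, 48] [0.4789 0.2522 0.0867] [0.4848 0.2631 0.097 ]
scene [399, 145, 7, 9, 46] [0.5377 0.2421 0.0861] [0.5437 0.2519 0.0944]
scene [429, 152, 11, 13, 73] [0.6    0.2835 0.0796] [0.6072 0.2952 0.0917]
top [181, 184, 8, 4, 18] [0.5939 0.2893 0.0853] [0.5993 0.2972 0.0911]
white [140, 88, 212, 46, 3256] midline slope -1.2962 x@150 702.6 width 0.1393 y [0.2427 0.2932] x 0.5503
white [289, 135, 44, 52, 2187] midline slope 0.0563 x@150 588.5 width 0.0404 y [0.1916 0.2417] x 0.5922
white [165, 136, 48, 38, 1667] midline slope 0.0676 x@150 469.3 width 0.0408 y [0.2128 0.25  ] x 0.4753
white [229, 136, 46, 65, 2512] midline slope 0.1945 x@150 522.8 width 0.0408 y [0.1814 0.2444] x 0.535
white [291, 190, 42, 47, 1932] midline slope 0.0574 x@150 588.0 width 0.0407 y [0.1381 0.1883] x 0.5888
```

View pics/w13c.png

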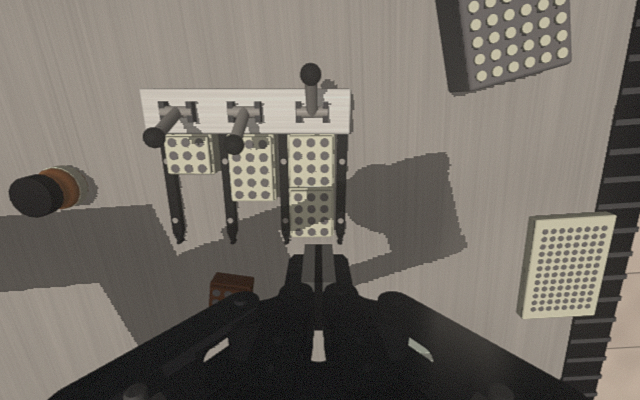

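Lever 2 is fully over (its ball at (311,74), about y 290 and z 82). The other two levers haven't moved, and the blocks are flush at (311,188). Nothing is touching the robot.

```bash
python3 -c "
from rig import job
print(job.hand_in())"
```

```text
the job is handed in; nothing more can be done
None
```

I slid the medium block along the deck into row2 until it was straight and tight against the seated medium block, then pushed row2's lever fully over and handed the job in at about 19 s. Closing the last gap also moved the seated block up to 1 mm, onto its stop.

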